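# Blow out the jig corner and press a leg block into it

## Robot

A 7-joint arm with a two-finger parallel gripper is mounted at the origin on the work surface. World frame = base frame: x ahead of the robot, y to its left, z up, the work surface at z = 0. Lengths are in m, angles in rad, forces in N, time in s.
With the tool pointing down it reaches from about 0.4 to 0.85 m from the base axis. Payload 10.4 kg.
Tool frame: the origin (TCP) lies at the very end of the fingers, on their centre line; the grasp point (between the pads) lies 19 mm behind it (manip.grip_point_offset is the z of the grasp point in the tool frame, in m); z points along the fingers, y is the direction in which the jaws open and shut (so a half turn about z gives the same grasp; the last joint's range is limited). The gripper opens to 85 mm and grips with 20 to 120 N. Pads are 22 mm wide; open, the fingers measure 114 mm over their backs; the gripper's body (76 mm by 85 mm) begins 54 mm behind the grasp point. The pads swing forward as they close: fully open they stand 13 mm farther back than shut.
Start: joints at [-1.285, 0.332, -0.065, 1.46, 0.022, 1.35, -0.088], TCP at [0.19, 0.595, 0.231] pointing down, gripper open.
Joint ranges: [-2.6, 2.6], [-0.5, 2.12], [-1.47, 1.34], [0.16, 2.42], [-1.27, 4.41], [0.06, 2.06], [-2.6, 2.6]. Speed limits (rad/s): [2.22, 2.22, 2.79, 2.79, 3.14, 3.14, 3.14].

## Interface

Orientations are given as a unit quaternion [x, y, z, w].
In Python, from workcell import manip, camera, get_calibration, hand_in gives the robot as it stands.
- The arm moves only by the shell command python3 -m pendant 'ROWS' [FORCE]. ROWS is JSON, a list of rows, each a list of 5 numbers: the shift along the tool's x, y, z in units of 40 mm (1.0 is 40 mm), then the turn about the tool's z in units of 6 degrees (1.0 is 6 degrees), then the closure, from 0 (fully open) to 1 (shut). A call has 1 to 5 rows; each row is the pose to reach, as a shift and turn from the pose commanded when the call began, along the tool's axes at that moment; what a row does not reach only later rows make up. A row lasts 1/8 s, in which the tool goes at most 62.5 mm and 10.7 degrees, less where a joint would pass 70% of its speed; a pose out of reach is approached as far as the arm can. A call with a gripper value outside its range is refused whole. The fingers move at their own pace and stop on an object; FORCE is the grip in N (left out, the last holds). Time passes only in rows, so rows that repeat a pose let the fingers close. It gives the time, the measured TCP pose, the force and the opening at its end, in the units of the state.
- manip.get_obs(): the state, without advancing time (a new reading comes with each control period).
- camera(name): name is "scene" or "top"; returns (picture, depth): 400x640x3 uint8, red, green, blue; 400x640 float32, m along the optical axis (not along the pixel's ray), 0 where there is no reading.
- get_calibration(name): a dict with "vfov" (degrees; the focal length in pixels is half the picture's height over the tangent of half this angle, whatever the lens; pixels are square), "cx", "cy" (the principal point, pixels), "position" and "rotation" of the camera in the world. Camera axes: x right, y down, z forward; pixel columns grow to the right and rows downward; lengths in m; the calibration is good to about 2 mm. A picture is of the moment at which its call begins. get_calibration takes no time and is no camera call.
- hand_in(): hands the job in, once; it reports no verdict.
The state is a dict: "clock": time; "joint_pos": joint angles; "joint_velocities": joint speeds; "tau": joint torques, N m; "position": TCP position; "ee_rot": TCP orientation; "ft_force": force on the tool from outside, world axes, zero at the start; "torque": the same for the moment, N m; "grip_width": opening from 0.0 (shut) to 1.0 (fully open).
Only numpy, scipy, OpenCV 4.12 (cv2) and the standard library are available. Lean on these libraries where they do the work, as an engineer would, in place of code of your own. Each camera call takes 0.05 s, during which the arm holds its last target.

## Task

Pick up the running cordless air duster, hold it steady with its nozzle aimed from close by at the inside corner of the empty jig to blow the chips out, then lay it back on its rubber mat and let go of it. Then set the wooden leg block down flat on the jig board, long side along the long fence, and press it firmly into the corner against both fences at once. Finish while still gripping the block and holding it pressed against both fences, ready for a screw to be driven; leave the glue bottle, screw jar and tape measure alone.

Things in the scene. Friction and masses are not known exactly. Their poses are not given: they have to be found in the camera images.
- jig: assembly jig fixed to the bench: flat brown MDF board, 220 mm (its x) by 180 mm (its y), 18 mm thick; origin at the centre of its underside, z up. Two low dark-wood fences stand on it and meet in a corner towards its +x, +y end; its +x points away from the robot, turned up to 0.45 rad either way.
- long_fence: long fence of the jig, a dark hardwood strip fixed along the jig's x: 190 mm long, 20 mm wide, only 12 mm high (its top is 30 mm above the bench). Rigid. Its working face looks to the jig's -y; origin at the middle of the lower edge of that face, axes as the jig's.
- short_fence: short fence of the jig, a dark hardwood strip fixed along the jig's y: 150 mm long, 20 mm wide, only 12 mm high (its top is 30 mm above the bench). Rigid. Its working face looks to the jig's -x; origin at the middle of the lower edge of that face, axes as the jig's. A block already leaning on one fence drags along it, which can feel like contact with the other.
- corner (a point): inside corner of the jig: the point where the working faces of both fences meet the top of the board, 18 mm above the bench; at (+88, +68, +18) mm in the jig's frame. The air has to be aimed here. Axes as the jig's.
- seat (a point): where the leg block's centre lies when it is fully home: (-55, -25, +32) mm from the corner, axes as the jig's; 50 mm above the bench.
- mat: thin black rubber mat fixed to the bench, 230 mm (its x) by 100 mm (its y), 4 mm thick; origin at the centre of its underside. The duster lies on it. It is on the robot's left or right.
- offcut: white melamine-faced offcut fixed to the bench on the side opposite to the mat, 170 mm by 110 mm, 12 mm thick; origin at the centre of its underside. The leg block stands on it.
- duster_center (a point): centre of the body of the cordless air duster (it runs all the time; there is no switch to press): a grey and black body 150 mm long (its x), 44 mm wide (its y) and 44 mm high with flat sides, lying level, 370 g; grip it here across its width, from above. This point is half-way up, 22 mm above its flat underside. +x points to the nozzle end, z up. The nozzle's mouth is 125 mm ahead (+x) and 14 mm below this point.
- duster: the same air duster; origin at the centre of its underside, 22 mm below duster_center, same axes.
- nozzle: the duster's nozzle, a black tube 11 mm across and 55 mm long fixed to its front and bent 30 degrees downward: origin at the centre of its mouth, +x is the direction in which the air blows (forward and 30 degrees below the duster's own x when that is level), y is the duster's y. Air reaches well for 30 to 150 mm ahead of the mouth.
- block_center (a point): centre of the leg block, a plain pale wooden block 110 mm long (its x), 50 mm wide (its y) and 64 mm high, with two dark screw holes in its top, 130 to 270 g; this point is half-way up, 32 mm above its underside. It stands upright on the offcut. Either end may go to the short fence. Grip it across its 50 mm width, above this point if anything, so that the fingertips clear the 12 mm fence.
- leg_block: the same leg block; origin at the centre of its underside, 32 mm below block_center, same axes.
- glue: bystander: white glue bottle, 60 mm across, 150 mm high; origin at the centre of its underside.
- screw_jar: bystander: glass screw jar with a metal lid, 72 mm across, 75 mm high; origin at the centre of its underside.
- tape: bystander: black tape measure, 70 by 42 mm, 62 mm high; origin at the centre of its underside.
Mind the look-alikes: they are no part of the job. Leave any pink, purple or turquoise look-alike of the leg_block alone.

How it is judged:
On the way, in this order (a step that is already met when the one before it is completed fails the run):
1. the duster is held up and steady with its nozzle aimed at the empty corner, the mouth 30 to 150 mm from it and the corner within 20 mm of the nozzle's line sideways and up or down, for 0.5 s (height (world z) of duster_center above 0.045 m and x of corner in the frame of nozzle between 0.03 and 0.15 m and y of corner in the frame of nozzle between -0.02 and 0.02 m and z of corner in the frame of nozzle between -0.02 and 0.02 m and linear speed of nozzle below 0.03 m/s and contact force between the fingers and duster above 0.5 N and horizontal distance between block_center and corner above 0.12 m), for 0.5 s.
2. the duster lies flat on its mat again, let go of (x of duster_center in the frame of mat between -0.07 and 0.07 m and y of duster_center in the frame of mat between -0.045 and 0.045 m and height (world z) of duster_center below 0.034 m and angle between duster_center's own z axis and vertical below 0.15 rad and contact force between each of the arm, the fingers and duster below 0.2 N and linear speed of nozzle below 0.02 m/s), for 0.2 s.
At the end, for the whole second after the job is handed in: The gripper holds the leg block with over 2 N against each fence at once; the block is upright and along the long fence within 3 degrees, its centre within 7 mm of the seat and at most 4 mm high; the duster lies flat on its mat (centre within 70 mm along, 45 mm across), untouched and at rest (all of step 2 and contact force between leg_block and long_fence above 2 N and contact force between leg_block and short_fence above 2 N and contact force between the fingers and leg_block above 2 N and angle between the x axis of leg_block and the x axis of jig, either way round below 0.05 rad and angle between block_center's own z axis and vertical below 0.05 rad and distance between block_center and seat below 0.007 m and height (world z) of block_center below 0.054 m); the arm keeps its last pose, push and grip.
It fails at once if the glue bottle is shoved or knocked over (distance of glue from where it was at the start of the episode above 0.03 m or angle between glue's own z axis and vertical above 0.4 rad).
It fails at once if the screw jar is shoved or knocked over (distance of screw_jar from where it was at the start of the episode above 0.03 m or angle between screw_jar's own z axis and vertical above 0.4 rad).
It fails at once if the tape measure is shoved or knocked over (distance of tape from where it was at the start of the episode above 0.03 m or angle between tape's own z axis and vertical above 0.4 rad).
It also fails if it takes over 72 s, if anything falls off the work surface, if the arm or the gripper's body presses on something with over 40 N, if the wrist force passes 120 N, or if a joint passes its speed limit or range.

## Working session

There is one attempt and no reset: what is moved stays moved. The work goes in short steps, Python scripts to look and compute and a shell command to move; the robot and the scene stay as the last step left them, time stands still between calls to the robot, and variables do not carry over. Pictures are saved under pics/ and viewed, and the job is handed in when it is done.

```bash
ls; mkdir -p pics; cat > h.py <<'E'
import numpy as np, cv2
from workcell import manip, camera, get_calibration
def cal(n):
    c=get_calibration(n); f=200/np.tan(np.radians(c['vfov'])/2); return f,c['cx'],c['cy'],np.array(c['position']),np.array(c['rotation'])
def ray(n,u,v,z):
    f,cx,cy,p,R=cal(n); d=R@np.array([(u-cx)/f,(v-cy)/f,1]); t=(z-p[2])/d[2]; return p+t*d
def proj(n,P):
    f,cx,cy,p,R=cal(n); q=R.T@(np.array(P)-p); return np.array([cx+f*q[0]/q[2],cy+f*q[1]/q[2]])
def cloud(n,D):
    f,cx,cy,p,R=cal(n); v,u=np.mgrid[:400,:640]; P=np.stack([(u-cx)/f*D,(v-cy)/f*D,D],-1)@R.T+p; P[D==0]=np.nan; return P
E
python3 - <<'E'
from h import *
for n in('scene','top'):
    c=get_calibration(n);print(n,c)
    im,d=camera(n);np.savez('%s0.npz'%n,im=im,d=d);cv2.imwrite('pics/%s0.png'%n,im[:,:,::-1])
print(manip.get_obs(),manip.grip_point_offset)
E
```

```text
pics
scene {'vfov': 46.29902654976223, 'cx': 321.46817381584606, 'cy': 200.21137927363262, 'position': array([0.89984728, 0.57850811, 1.0306674 ]), 'rotation': array([ 0.25059713,  0.91469421, -0.30798025, -0.0753906 ])}
top {'vfov': 54.109117124587, 'cx': 317.583353157507, 'cy': 198.45479969502034, 'position': array([ 0.41864988, -0.05452237,  1.34559712]), 'rotation': array([ 0.71031513, -0.70176636,  0.0356871 , -0.04126528])}
{'clock': 0.1, 'joint_pos': array([-1.28461469,  0.33283103, -0.06471884,  1.46081344,  0.02159937,
        1.34986296, -0.08849696]), 'joint_velocities': array([ 0.00043283, -0.00015722, -0.00010625, -0.00150609, -0.00216887,
       -0.00073258,  0.00197765]), 'tau': array([ 1.46278857e-03, -6.26754570e+01,  4.92181687e-02, -3.92423522e+01,
        1.62729516e-02,  7.03710626e-03,  3.90475543e-05]), 'position': array([0.18983344, 0.59515298, 0.23060252]), 'ee_rot': array([ 1.53758896e-01,  9.88108208e-01, -6.05464258e-04, -7.16362125e-05]), 'ft_force': array([0.58573452, 0.29839829, 0.82775625]), 'torque': array([-0.02175444, -0.02227911, -0.00600007]), 'grip_width': 1.0035417464227558} -0.0187
```

```bash
sed -i "s/np.array(c\['rotation'\])/Rot.from_quat(c['rotation']).as_matrix()/; 1a from scipy.spatial.transform import Rotation as Rot" h.py
python3 - <<'E'
from h import *
print(cal('top')[4])
d=np.load('top0.npz');P=cloud('top',d['d']);print(P[200,320],P[100,100],P[300,500])
E
```

```text
[[ 0.01250081 -0.99400525  0.10861535]
 [-0.9998958  -0.0116423   0.00853469]
 [-0.00721899 -0.10871072 -0.99404722]]
[ 0.55883224 -0.05142065  0.01493106] [ 9.10132823e-01  7.38146422e-01 -1.95633499e-04] [ 0.23137732 -0.65595062  0.00543119]
```

View pics/top0.png

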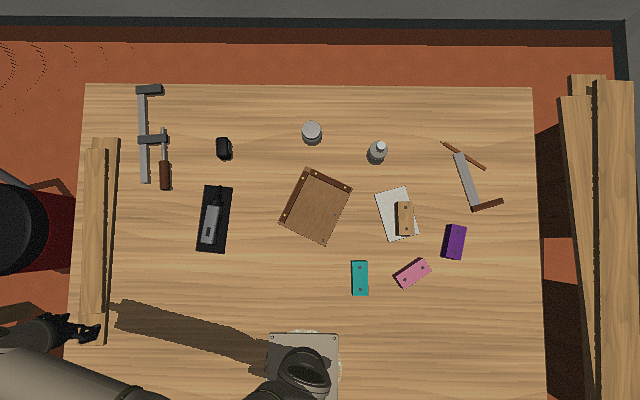

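View pics/scene0.png

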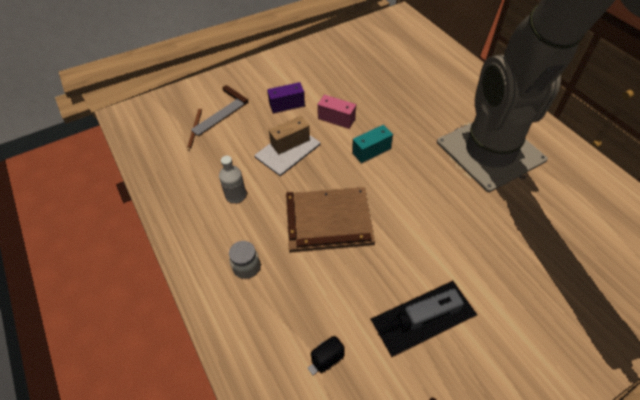

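```bash
python3 - <<'E'
from h import *
im=np.load('top0.npz')['im']
def crop(u0,v0,u1,v1,s): return cv2.resize(im[v0:v1,u0:u1],None,fx=s,fy=s,interpolation=cv2.INTER_CUBIC)
a=crop(190,160,250,260,5);b=crop(270,160,360,250,5)
o=np.zeros((500,760,3),np.uint8);o[:500,:300]=a;o[:450,305:755]=b
cv2.imwrite('pics/c1.png',o[:,:,::-1])
cv2.imwrite('pics/c2.png',crop(340,170,475,305,4)[:,:,::-1])
E
```

```text
(no output)
```

View pics/c1.png

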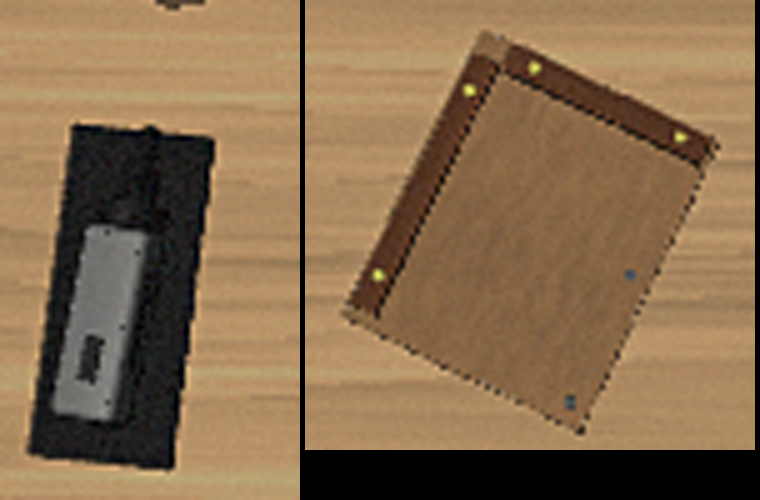

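View pics/c2.png

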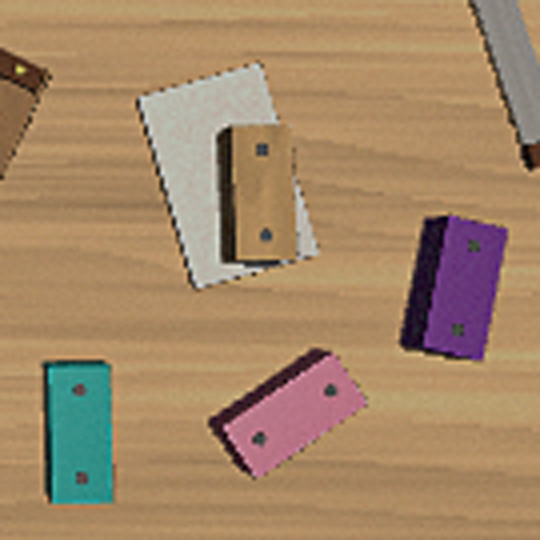

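```bash
python3 - <<'E'
from h import *
d=np.load('top0.npz');im=d['im'];P=cloud('top',d['d'])
hsv=cv2.cvtColor(im,cv2.COLOR_RGB2HSV)
Z=P[...,2]
for u,v in [(318,210),(405,218),(212,222),(395,200),(205,240),(300,180),(330,178),(295,205),(280,120),(218,200)]: print((u,v),P[v,u].round(4),hsv[v,u])
E
```

```text
(318, 210) [ 0.5239 -0.0451  0.0221] [ 15 128 136]
(405, 218) [ 0.497  -0.3275  0.076 ] [ 17 117 174]
(212, 222) [0.4778 0.3061 0.0474] [ 23   8 122]
(395, 200) [ 0.5615 -0.3067  0.0183] [ 17  27 191]
(205, 240) [0.4181 0.3272 0.0462] [ 45  13 118]
(300, 180) [0.6243 0.0171 0.0334] [  9 161  81]
(330, 178) [ 0.6321 -0.0845  0.0342] [  9 147  71]
(295, 205) [0.5407 0.0337 0.0148] [ 16 127 130]
(280, 120) [ 8.433e-01  9.350e-02 -3.000e-04] [ 16 110 170]
(218, 200) [0.5522 0.2911 0.0399] [30 94 19]
```

```bash
cat > m.py <<'E'
from h import *
def rect(n,mask,z,name,show=True):
    mask=mask.astype(np.uint8)
    k,l,s,c=cv2.connectedComponentsWithStats(mask); i=1+np.argmax(s[1:,4])
    cs,_=cv2.findContours((l==i).astype(np.uint8),cv2.RETR_EXTERNAL,cv2.CHAIN_APPROX_NONE)
    q=max(cs,key=len)[:,0]
    W=np.array([ray(n,u,v,z)[:2] for u,v in q])
    r=cv2.minAreaRect((W*1000).astype(np.float32)); b=cv2.boxPoints(r)
    e=[b[1]-b[0],b[2]-b[1]]; L=max(e,key=np.linalg.norm); y=np.arctan2(L[1],L[0])
    print(name,n,'c',np.round(r[0],1),'size',np.round(r[1],1),'yawlong',round((y+np.pi/2)%np.pi-np.pi/2,3),s[i,4])
    return r,b
E
python3 - <<'E'
from m import *
for n in('top','scene'):
    d=np.load(n+'0.npz');im=d['im'];P=cloud(n,d['d']);hsv=cv2.cvtColor(im,cv2.COLOR_RGB2HSV).astype(int);H,S,V=np.moveaxis(hsv,-1,0)
    X,Y,Z=np.moveaxis(P,-1,0)
    def win(x0,x1,y0,y1): return (X>x0)&(X<x1)&(Y>y0)&(Y<y1)
    j=win(.38,.72,-.18,.14)
    rect(n,j&(Z>.009),.018,'jig')
    g=win(.3,.7,-.45,-.2)
    rect(n,g&(Z>.066)&(S>60),.076,'block')
    rect(n,g&(S<60)&(V>120)&(Z<.03),.012,'offcut')
    u=win(.3,.75,.2,.42)
    rect(n,u&(S<40)&(V>75),.048,'dusttop')
    rect(n,u&(Z>.036),.048,'dust>36')
    rect(n,u&((V<60)|(S<40)),.004,'mat')
    # fence top
    m=j&(Z>.026); rect(n,m,.03,'fenceL')
    for t,mm in (('glue',win(.6,.8,-.35,-.15)&(Z>.04)),('jar',win(.7,.9,-.1,.1)&(Z>.04)),('tape',win(.65,.85,.2,.35)&(Z>.04))):
        print(t,np.nanmean(P[mm],0).round(3),np.nanmax(P[mm],0).round(3),np.nanmin(P[mm],0).round(3))
E
```

```text
jig top c [540.7 -33.8] size [179.7 219.8] yawlong -0.443 3383
block top c [ 498.9 -327.6] size [107.   51.8] yawlong 0.012 524
offcut top c [ 516.5 -313. ] size [168.7 109.1] yawlong 0.29 879
dusttop top c [471.4 314.4] size [ 40.2 126.3] yawlong -0.152 421
dust>36 top c [491.2 308.8] size [ 46.6 176.8] yawlong -0.155 628
mat top c [492.9 311.5] size [ 99.4 232.4] yawlong -0.093 1913
fenceL top c [569.1  38.8] size [ 20.2 189.7] yawlong -0.434 321
glue [ 0.71  -0.234  0.106] [ 0.746 -0.209  0.156] [ 0.689 -0.268  0.04 ]
jar [ 0.783 -0.019  0.07 ] [0.819 0.016 0.084] [ 0.753 -0.052  0.04 ]
tape [0.729 0.279 0.06 ] [0.765 0.301 0.069] [0.697 0.259 0.041]
jig scene c [541.9 -30.9] size [190.1 219.5] yawlong -0.438 4779
block scene c [ 500.8 -321.7] size [113.   59.3] yawlong 0.03 540
offcut scene c [ 517.9 -309.9] size [170.  108.8] yawlong 0.286 933
dusttop scene c [472.4 317.1] size [ 37.1 121.5] yawlong -0.155 714
dust>36 scene c [495.2 315.8] size [ 46.5 177.8] yawlong -0.156 1305
mat scene c [492.4 313.8] size [ 95.5 225. ] yawlong -0.09 3821
fenceL scene c [593.9  -8.5] size [132.1 268.6] yawlong -1.12 847
glue [ 0.724 -0.223  0.096] [ 0.75  -0.204  0.154] [ 0.69  -0.256  0.04 ]
jar [ 0.791 -0.009  0.067] [0.825 0.02  0.079] [ 0.755 -0.048  0.04 ]
tape [0.734 0.287 0.058] [0.768 0.307 0.066] [0.697 0.261 0.04 ]
```

```bash
cat > go.py <<'E'
import sys
from h import *
# target x y z [yaw of tool y axis]
o=manip.get_obs(); R=Rot.from_quat(o['ee_rot']).as_matrix()
yaw=np.arctan2(R[1,1],R[0,1]); print('t',round(o['clock'],2),'pos',o['position'].round(4),'yawY',round(yaw,4),'tilt',R[:2,2].round(4),'F',o['ft_force'].round(2),'w',round(o['grip_width'],3))
if len(sys.argv)>3:
    a=list(map(float,sys.argv[1:])); d=R.T@(np.array(a[:3])-o['position'])/.04
    dy=0
    if len(a)>3: dy=(a[3]-yaw+np.pi/2)%np.pi-np.pi/2
    print('units',d.round(3),'turn',round(-np.degrees(dy)/6,3))
E
python3 - <<'E'
from h import *
print('mouth',ray('top',220,185.8,.014),'corner',ray('top',309,175,.018))
for p in [(.6495,-.0087,.018)]: print(proj('top',p),proj('scene',p))
m=ray('top',220,185.8,.014)[:2]; y=-.153
print('centre from mouth',m-.125*np.array([np.cos(y),np.sin(y)]))
E
python3 go.py .481 .3125 .12 1.418
```

```text
mouth [0.60399503 0.2930468  0.014     ] corner [ 0.64437217 -0.0126412   0.018     ]
[307.87519449 173.51308497] [296.42256745 240.91013322]
centre from mouth [0.48045524 0.31209727]
t 0.1 pos [0.1898 0.5952 0.2306] yawY 1.2621 tilt [-0.0003 -0.0012] F [0.59 0.3  0.83] w 1.004
units [-9.082 -4.517  2.771] turn -1.489
```

```bash
python3 - <<'E'
from h import *
im=np.load('scene0.npz')['im']
cv2.imwrite('pics/s1.png',cv2.resize(im[170:270,270:390],None,fx=6,fy=6,interpolation=cv2.INTER_CUBIC)[:,:,::-1])
E
```

```text
(no output)
```

View pics/s1.png

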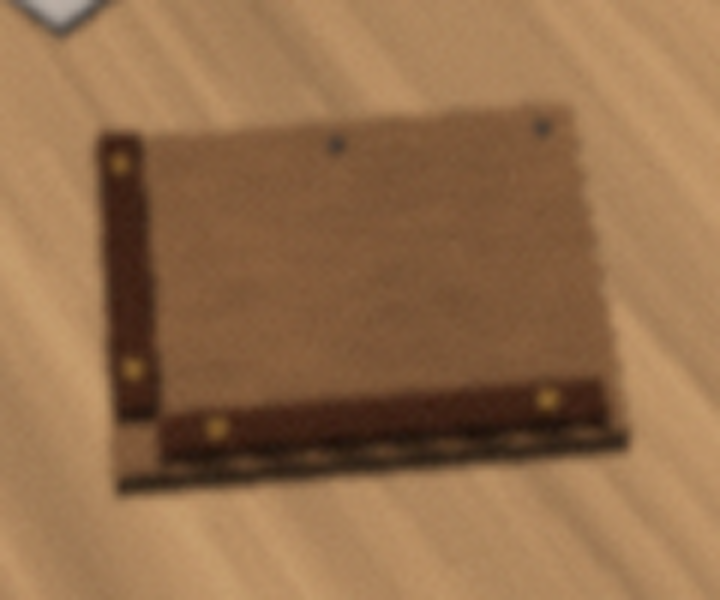

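The leg block is the pale wood one at (405,218) on the white offcut. The turquoise (360,278), pink (412,273) and purple (454,242) blocks are look-alikes, standing on the bench. The corner is at about (0.649,-0.010) and the duster centre at about (0.481,0.312). Next, the arm goes to the duster.

```bash
python3 -m pendant '[[-1,-0.5,0,-0.3,0],[-2.2,-1.1,0.2,-0.6,0],[-3.4,-1.7,0.5,-0.9,0],[-4.6,-2.3,0.8,-1.2,0],[-5.6,-2.8,1,-1.5,0]]' 60; python3 go.py .481 .3125 .12 1.418
```

```text
clock: 0.72
position: [0.3706, 0.4186, 0.1905]
ee_rot: [0.076, 0.997, -0.0, -0.0]
ft_force: [-0.0, 0.9, 0.4]
grip_width: 1.001
t 0.72 pos [0.3706 0.4186 0.1905] yawY 1.4189 tilt [-0.0003 -0.0009] F [-0.04  0.94  0.37] w 1.001
units [-3.129 -2.202  1.765] turn 0.009
```

```bash
python3 -m pendant '[[-0.9,-0.6,0.3,0,0],[-1.8,-1.2,0.8,0,0],[-2.5,-1.8,1.3,0,0],[-2.9,-2.1,1.6,0,0],[-2.9,-2.1,1.6,0,0]]'; python3 go.py .481 .3125 .012 1.418
python3 - <<'E'
from h import *
im,d=camera('top')
cv2.imwrite('pics/t2.png',cv2.resize(im[140:270,160:260],None,fx=5,fy=4.6)[:,:,::-1])
E
```

```text
clock: 1.35
position: [0.4717, 0.3182, 0.1261]
ee_rot: [0.077, 0.997, -0.001, -0.001]
ft_force: [-0.2, -0.1, 1.2]
grip_width: 1.003
t 1.35 pos [0.4717 0.3182 0.1261] yawY 1.4161 tilt [-0.0015 -0.002 ] F [-0.18 -0.14  1.19] w 1.003
units [-0.256 -0.098  2.853] turn -0.018
```

View pics/t2.png

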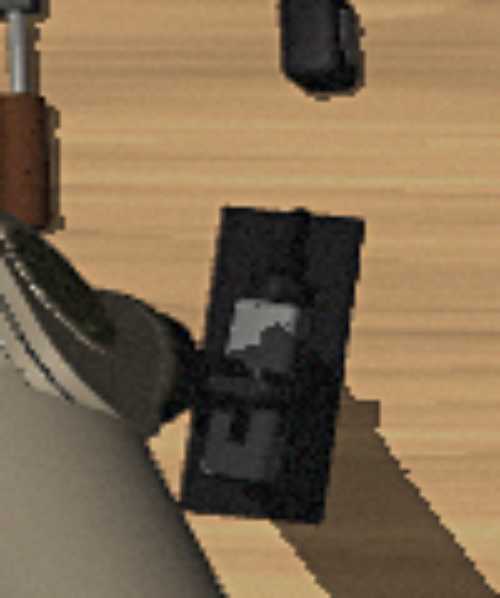

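The gripper straddles the duster body with the jaws across its width. It can go down from here.

```bash
python3 -m pendant '[[-0.25,-0.1,0.6,0,0],[-0.25,-0.1,1.3,0,0],[-0.25,-0.1,2.0,0,0],[-0.25,-0.1,2.5,0,0],[-0.25,-0.1,2.75,0,0]]'; python3 go.py .481 .3125 .012 1.418; python3 -m pendant '[[0,0,0.1,0,0],[0,0,0.1,0,0],[0,0,0.1,0,0.6],[0,0,0.1,0,1],[0,0,0.1,0,1]]' 60; python3 -m pendant '[[0,0,0,0,1],[0,0,0,0,1],[0,0,0,0,1]]'; python3 go.py .481 .3125 .012 1.418
```

```text
clock: 2.02
position: [0.4794, 0.316, 0.0168]
ee_rot: [0.075, 0.997, 0.0, -0.0]
ft_force: [-0.5, -0.4, 0.0]
grip_width: 0.991
t 2.02 pos [0.4794 0.316  0.0168] yawY 1.421 tilt [-0.0009  0.0003] F [-0.48 -0.43  0.01] w 0.991
units [-0.052 -0.08   0.121] turn 0.029
clock: 2.65
position: [0.4809, 0.3148, 0.0139]
ee_rot: [0.076, 0.997, 0.0, 0.0]
ft_force: [-1.2, -0.9, 6.0]
grip_width: 0.508
clock: 3.02
position: [0.4809, 0.3148, 0.0139]
ee_rot: [0.076, 0.997, 0.0, 0.0]
ft_force: [-1.2, -0.7, 6.5]
grip_width: 0.506
t 3.02 pos [0.4809 0.3148 0.0139] yawY 1.419 tilt [0.0006 0.0006] F [-1.22 -0.69  6.5 ] w 0.506
units [-0.011 -0.057  0.048] turn 0.009
```

```bash
python3 -m pendant '[[0,0,-0.4,0,1],[0,0,-0.9,0,1],[0,0,-1.5,0,1],[0,0,-2,0,1],[0,0,-2.2,0,1]]'; python3 go.py .4563 .0193 .1 1.418
python3 - <<'E'
from h import *
im,d=camera('scene')
cv2.imwrite('pics/s3.png',im[:,:,::-1])
E
```

```text
clock: 3.65
position: [0.4809, 0.3149, 0.1029]
ee_rot: [0.076, 0.997, 0.001, 0.001]
ft_force: [-0.4, -0.0, -3.8]
grip_width: 0.507
t 3.65 pos [0.4809 0.3149 0.1029] yawY 1.419 tilt [0.0012 0.0012] F [-0.39 -0.04 -3.84] w 0.507
units [-0.509 -7.398  0.062] turn 0.01
```

View pics/s3.png

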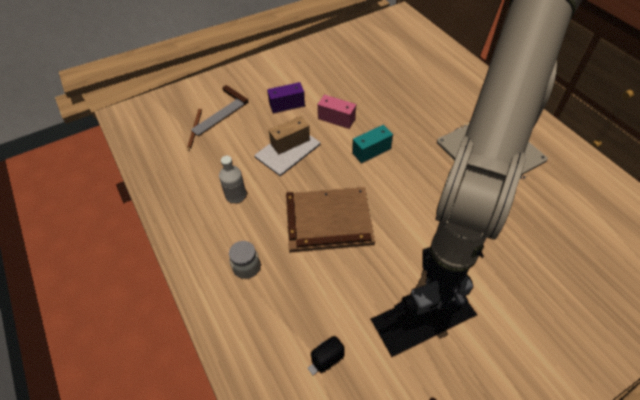

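The duster is lifted: it shows at (425,300) clear of the mat, and the wrist reads 3.8 N, about its weight. Carry it to the jig.

```bash
python3 -m pendant '[[0,-0.6,0,0,1],[0,-1.6,0,0,1],[-0.2,-2.7,0,0,1],[-0.3,-3.7,0,0,1],[-0.3,-4.5,0,0,1]]'; python3 -m pendant '[[-0.1,-1,0,0,1],[-0.2,-1.9,0.3,0,1],[-0.2,-2.6,0.6,0,1],[-0.2,-2.9,0.8,0,1],[-0.2,-2.9,1,0,1]]'; python3 go.py .4563 .0193 .060 1.418
```

```text
clock: 4.32
position: [0.4646, 0.1328, 0.1007]
ee_rot: [0.076, 0.997, -0.0, -0.0]
ft_force: [0.0, -0.1, -3.7]
grip_width: 0.504
clock: 4.95
position: [0.4555, 0.019, 0.0608]
ee_rot: [0.076, 0.997, 0.0, -0.0]
ft_force: [-0.1, 0.4, -3.7]
grip_width: 0.508
t 4.95 pos [0.4555 0.019  0.0608] yawY 1.4182 tilt [-0.0003  0.0002] F [-0.08  0.44 -3.69] w 0.508
units [-0.02   0.012  0.02 ] turn 0.002
```

```bash
python3 -m pendant '[[0,0,0,0,1],[0,0,0,0,1]]' >/dev/null
python3 - <<'E'
from h import *
im,d=camera('top'); im2,d2=camera('scene');np.savez('n.npz',a=im,b=im2,d=d,d2=d2)
a=cv2.resize(im[150:250,270:350],None,fx=4.5,fy=4.5,interpolation=cv2.INTER_CUBIC);b=cv2.resize(im2[180:280,270:360],None,fx=4.5,fy=4.5,interpolation=cv2.INTER_CUBIC)
cv2.imwrite('pics/n1.png',np.hstack([a,b])[:,:,::-1])
m=np.array([.4555,.019,.0728])+.125*np.array([np.cos(-.152),np.sin(-.152),0]);m[2]-=.014
print('exp mouth',m,proj('top',m),proj('scene',m))
print('corner px',proj('top',(.648,-.01,.018)),proj('scene',(.648,-.01,.018)))
E
```

```text
exp mouth [5.79058778e-01 7.30781956e-05 5.88000000e-02] [304.51162661 192.35772117] [321.78277929 222.54665321]
corner px [308.2469416 173.9483797] [296.69658909 240.28000811]
```

View pics/n1.png

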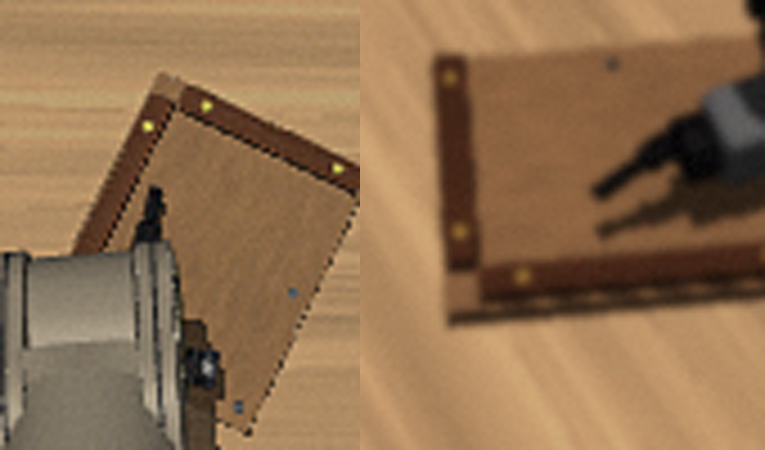

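The mouth appears at top (304.4,191.8) and scene (322.9,222.7), within about 1 px of where it should be. The corner shows at top (309,174), in line with the nozzle. I'll hold here.

```bash
python3 -m pendant '[[0,0,0,0,1],[0,0,0,0,1],[0,0,0,0,1],[0,0,0,0,1],[0,0,0,0,1]]';python3 -m pendant '[[0,0,0,0,1],[0,0,0,0,1],[0,0,0,0,1],[0,0,0,0,1],[0,0,0,0,1]]'; python3 go.py .481 .314 .10 1.418
```

```text
clock: 5.92
position: [0.4556, 0.019, 0.0613]
ee_rot: [0.076, 0.997, 0.0, 0.0]
ft_force: [0.1, -0.0, -3.8]
grip_width: 0.506
clock: 6.55
position: [0.4556, 0.0191, 0.0613]
ee_rot: [0.076, 0.997, 0.0, 0.0]
ft_force: [0.7, 0.2, -3.7]
grip_width: 0.508
t 6.55 pos [0.4556 0.0191 0.0613] yawY 1.4191 tilt [0.     0.0001] F [ 0.69  0.19 -3.71] w 0.508
units [ 0.487  7.385 -0.967] turn 0.01
```

```bash
python3 -m pendant '[[0,0,-0.5,0,1],[0,1,-0.9,0,1],[0.1,2,-1,0,1],[0.2,3.1,-1,0,1],[0.2,4.2,-1,0,1]]'; python3 -m pendant '[[0,1,0,0,1],[0.1,1.9,0,0,1],[0.2,2.6,0,0,1],[0.2,3,0,0,1],[0.2,3.1,0,0,1]]'; python3 go.py .481 .314 .015 1.418
```

```text
clock: 7.18
position: [0.473, 0.1877, 0.1014]
ee_rot: [0.076, 0.997, 0.0, 0.0]
ft_force: [0.6, 0.2, -3.2]
grip_width: 0.503
clock: 7.8
position: [0.4839, 0.3104, 0.1011]
ee_rot: [0.075, 0.997, -0.0, -0.0]
ft_force: [1.7, -1.2, -4.1]
grip_width: 0.509
t 7.8 pos [0.4839 0.3104 0.1011] yawY 1.4198 tilt [-0.0003 -0.0003] F [ 1.73 -1.25 -4.13] w 0.509
units [0.085 0.078 2.152] turn 0.017
```

```bash
python3 -m pendant '[[0,0,0.5,0,1],[0,0,1,0,1],[0,0,1.5,0,1],[0,0,1.8,0,1],[0,0,2,0,1]]'; python3 -m pendant '[[0,0,0.05,0,1],[0,0,0.1,0,1],[0,0,0.15,0,1],[0,0,0.17,0,1],[0,0,0.17,0,1]]';  python3 go.py .481 .314 .015 1.418
```

```text
clock: 8.43
position: [0.4842, 0.3093, 0.021]
ee_rot: [0.076, 0.997, -0.0, -0.0]
ft_force: [0.8, -0.3, -3.9]
grip_width: 0.511
clock: 9.05
position: [0.4839, 0.3101, 0.0146]
ee_rot: [0.076, 0.997, 0.0, 0.0]
ft_force: [0.4, -0.9, -4.3]
grip_width: 0.506
t 9.05 pos [0.4839 0.3101 0.0146] yawY 1.4191 tilt [0.     0.0001] F [ 0.41 -0.94 -4.33] w 0.506
units [ 0.087  0.085 -0.011] turn 0.01
```

Still carrying the full weight, so I lower a little further and then release.

```bash
python3 -m pendant '[[0,0,0.03,0,1],[0,0,0.05,0,1],[0,0,0.05,0,1]]'; python3 -m pendant '[[0,0,0,0,0.7],[0,0,0,0,0.3],[0,0,0,0,0],[0,0,0,0,0],[0,0,0,0,0]]';python3 -m pendant '[[0,0,-0.4,0,0],[0,0,-1,0,0],[0,0,-1.8,0,0],[0,0,-2.6,0,0],[0,0,-3.2,0,0]]'; python3 go.py .5 -.3275 .15 1.582
python3 - <<'E'
from h import *
im,d=camera('top'); im2,d2=camera('scene')
a=cv2.resize(im[150:270,180:260],None,fx=4.5,fy=4.5);b=cv2.resize(im2[260:380,360:450],None,fx=4.5,fy=4.5)
cv2.imwrite('pics/n2.png',np.hstack([a,b])[:,:,::-1])
E
```

```text
clock: 9.43
position: [0.4841, 0.3103, 0.0139]
ee_rot: [0.076, 0.997, 0.0, 0.0]
ft_force: [-6.5, -4.2, 12.3]
grip_width: 0.508
clock: 10.05
position: [0.484, 0.3101, 0.0125]
ee_rot: [0.076, 0.997, 0.0, 0.0]
ft_force: [0.6, -0.1, -0.2]
grip_width: 1.002
clock: 10.68
position: [0.4844, 0.3104, 0.1433]
ee_rot: [0.076, 0.997, 0.001, 0.001]
ft_force: [0.2, 0.5, -0.5]
grip_width: 0.996
t 10.68 pos [0.4844 0.3104 0.1433] yawY 1.4189 tilt [0.0018 0.0016] F [ 0.16  0.47 -0.5 ] w 0.996
units [ -2.799 -15.704  -0.191] turn -1.557
```

View pics/n2.png

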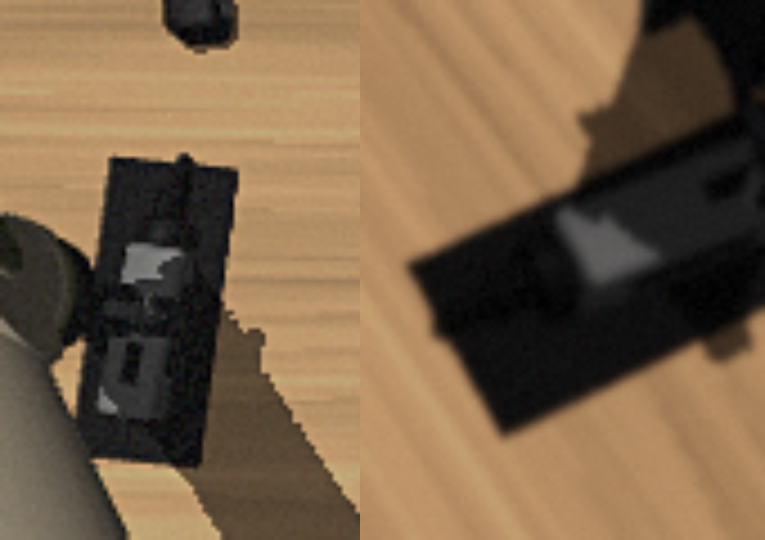

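The duster lies flat along the mat again: body at (212,222), mouth at (221,185) in the top view. Refining the block pose from its two screw holes.

```bash
python3 - <<'E'
from h import *
a=ray('top',405.5,207.4,.076);b=ray('top',406.5,229,.076);print(a,b,(a+b)/2,np.arctan2(*(a-b)[:2][::-1]))
E
python3 -m pendant '[[0,-1,-0.2,-0.3,0],[-0.4,-2.3,-0.4,-0.6,0],[-0.8,-3.8,-0.4,-0.9,0],[-1,-5.2,-0.4,-1.2,0],[-1.2,-6.6,-0.4,-1.5,0]]'; python3 go.py .499 -.3275 .15 1.582
```

```text
[ 0.53149219 -0.32953577  0.076     ] [ 0.46153636 -0.3319287   0.076     ] [ 0.49651428 -0.33073223  0.076     ] 0.03419303220970717
clock: 11.4
position: [0.4911, 0.0399, 0.1567]
ee_rot: [-0.003, 1.0, 0.0, 0.0]
ft_force: [1.7, 0.2, 0.2]
grip_width: 0.998
t 11.4 pos [0.4911 0.0399 0.1567] yawY 1.577 tilt [0.0003 0.0003] F [1.68 0.17 0.2 ] w 0.998
units [-0.141 -9.187  0.164] turn -0.047
```

```bash
python3 -m pendant '[[0,-1.3,0,0,0],[0,-2.7,0,0,0],[-0.1,-4.1,0,-0.1,0],[-0.1,-5.4,0,-0.2,0],[-0.1,-6.7,0,-0.2,0]]'; python3 -m pendant '[[0,-1,0,0,0],[0,-1.8,0,0,0],[0,-2.3,0,0,0],[0,-2.5,0,0,0],[0,-2.5,0,0,0]]'; python3 go.py .498 -.3285 .065 1.60
python3 - <<'E'
from h import *
im,d=camera('top'); im2,d2=camera('scene')
a=cv2.resize(im[170:270,360:450],None,fx=4.5,fy=4.5);b=cv2.resize(im2[80:180,230:320],None,fx=4.5,fy=4.5)
cv2.imwrite('pics/n4.png',np.hstack([a,b])[:,:,::-1])
E
```

```text
clock: 12.02
position: [0.4966, -0.2276, 0.1567]
ee_rot: [-0.013, 1.0, 0.0, 0.0]
ft_force: [1.1, 0.0, 0.1]
grip_width: 1.003
clock: 12.65
position: [0.4994, -0.3259, 0.1563]
ee_rot: [-0.013, 1.0, 0.0, -0.0]
ft_force: [-0.1, 0.4, -0.1]
grip_width: 0.999
t 12.65 pos [ 0.4994 -0.3259  0.1563] yawY 1.5967 tilt [-0.0003  0.0004] F [-0.12  0.43 -0.14] w 0.999
units [ 0.036 -0.066  2.283] turn -0.031
```

View pics/n4.png

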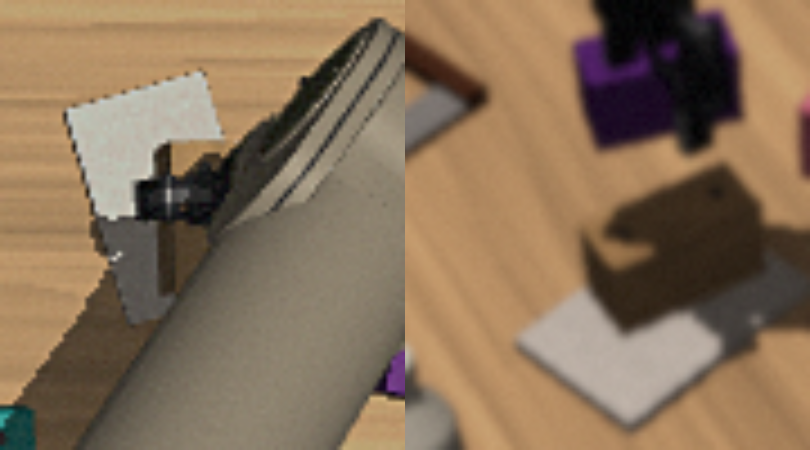

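The jaws straddle the pale wooden block (its top at 405,218), standing on the white offcut. Going down.

```bash
python3 -m pendant '[[0,0,0.7,0,0],[0.05,-0.1,1.5,0,0],[0.05,-0.1,2.2,0,0],[0.05,-0.1,2.8,0,0],[0.05,-0.1,3.1,0,0]]'; python3 -m pendant '[[0,0,0,0,0],[0,0,0,0,0.5],[0,0,0,0,1],[0,0,0,0,1],[0,0,0,0,1]]' 80; python3 -m pendant '[[0,0,0,0,1],[0,0,0,0,1]]'; python3 go.py .498 -.3285 .033 1.60
```

```text
clock: 13.38
position: [0.4975, -0.3287, 0.0314]
ee_rot: [-0.014, 1.0, 0.001, -0.001]
ft_force: [0.3, -0.2, 0.1]
grip_width: 1.0
clock: 14.0
position: [0.4984, -0.3304, 0.0336]
ee_rot: [-0.013, 1.0, -0.0, 0.001]
ft_force: [-1.5, 0.2, 5.4]
grip_width: 0.572
clock: 14.25
position: [0.4984, -0.3304, 0.0336]
ee_rot: [-0.013, 1.0, -0.0, 0.001]
ft_force: [-0.8, 0.8, 5.9]
grip_width: 0.576
t 14.25 pos [ 0.4984 -0.3304  0.0336] yawY 1.5971 tilt [ 0.0018 -0.0004] F [-0.77  0.76  5.92] w 0.576
units [0.008 0.048 0.016] turn -0.027
```

```bash
python3 -m pendant '[[0,0,-0.3,0,1],[0,0,-0.8,0,1],[0,0,-1.4,0,1],[0,0,-1.8,0,1],[0,0,-2,0,1]]'; python3 - <<'E'
import numpy as np
c=np.array([.648,-.010]);y=-.438
R=np.array([[np.cos(y),-np.sin(y)],[np.sin(y),np.cos(y)]])
print('seat',c+R@[-.055,-.025],'pre',c+R@[-.085,-.055], 'Ytool',y+np.pi/2)
E
python3 go.py .5476 -.0238 .11 1.133
```

```text
clock: 14.88
position: [0.498, -0.3303, 0.1139]
ee_rot: [-0.013, 1.0, -0.0, 0.001]
ft_force: [0.8, -0.7, -2.4]
grip_width: 0.571
seat [ 0.58758868 -0.00931294] pre [ 0.54769675 -0.02375712] Ytool 1.1327963267948966
t 14.88 pos [ 0.498  -0.3303  0.1139] yawY 1.5971 tilt [ 0.0014 -0.0004] F [ 0.78 -0.65 -2.36] w 0.571
units [-1.441  7.628  0.096] turn 4.432
```

```bash
python3 -m pendant '[[0,0.6,0,0.4,1],[-0.2,1.6,0,1,1],[-0.5,2.7,0,1.8,1],[-0.8,3.8,0,2.6,1],[-1,4.6,0,3.4,1]]'; python3 go.py .5477 -.0238 .11 1.133
```

```text
clock: 15.5
position: [0.5329, -0.1427, 0.1123]
ee_rot: [0.165, 0.986, 0.0, -0.0]
ft_force: [1.1, -0.4, -1.3]
grip_width: 0.576
t 15.5 pos [ 0.5329 -0.1427  0.1123] yawY 1.2401 tilt [-0.0006  0.0007] F [ 1.1  -0.41 -1.28] w 0.576
units [0.615 2.931 0.058] turn 1.023
```

```bash
python3 -m pendant '[[0.2,0.9,0,0.4,1],[0.4,1.8,0,0.8,1],[0.6,2.4,0,1,1],[0.6,2.8,0,1,1],[0.6,2.8,0,1,1]]'; python3 go.py .5477 -.0238 .05 1.133
python3 - <<'E'
from h import *
im,d=camera('top'); im2,d2=camera('scene')
a=cv2.resize(im[150:260,260:350],None,fx=4.5,fy=4.5);b=cv2.resize(im2[160:270,270:360],None,fx=4.5,fy=4.5)
cv2.imwrite('pics/n5.png',np.hstack([a,b])[:,:,::-1])
E
```

```text
clock: 16.12
position: [0.5467, -0.0307, 0.1124]
ee_rot: [0.215, 0.977, -0.0, -0.0]
ft_force: [-0.5, -0.3, -2.7]
grip_width: 0.575
t 16.12 pos [ 0.5467 -0.0307  0.1124] yawY 1.1384 tilt [-0.0001  0.    ] F [-0.54 -0.26 -2.68] w 0.575
units [0.048 0.168 1.559] turn 0.052
```

View pics/n5.png

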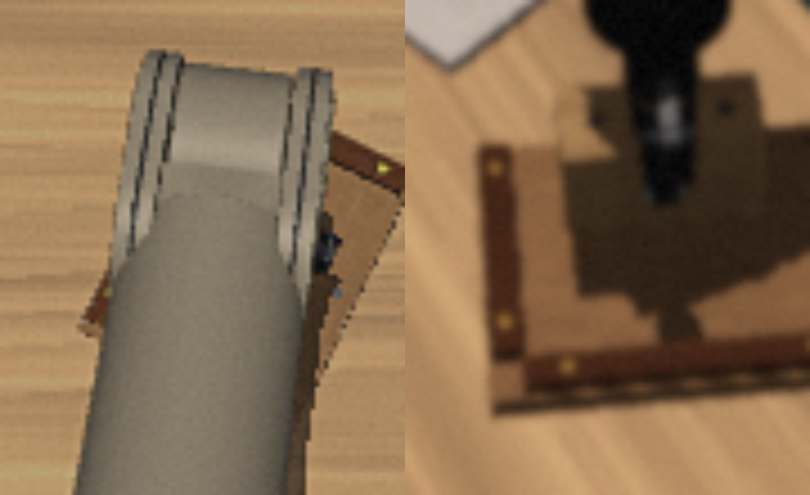

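```bash
python3 -m pendant '[[0,0,0.4,0.05,1],[0,0,0.9,0.05,1],[0,0,1.3,0.05,1],[0,0,1.6,0.05,1],[0,0,1.7,0.05,1]]'; python3 -m pendant '[[0,0,0.04,0,1],[0,0,0.08,0,1],[0,0,0.08,0,1]]'; python3 go.py .5876 -.0093 .0396 1.133
```

```text
clock: 16.85
position: [0.5459, -0.0316, 0.0436]
ee_rot: [0.218, 0.976, -0.0, -0.001]
ft_force: [0.4, -0.3, -2.2]
grip_width: 0.577
clock: 17.23
position: [0.5465, -0.0313, 0.0416]
ee_rot: [0.218, 0.976, 0.0, 0.0]
ft_force: [-0.5, -1.2, -2.1]
grip_width: 0.574
t 17.23 pos [ 0.5465 -0.0313  0.0416] yawY 1.1312 tilt [0.0005 0.0002] F [-0.46 -1.21 -2.06] w 0.574
units [-0.695  0.935  0.05 ] turn -0.017
```

```bash
python3 -m pendant '[[0,0,0.03,0,1],[0,0,0.05,0,1],[0,0,0.05,0,1]]'; python3 -m pendant '[[0,0,0.03,0,1],[0,0,0.03,0,1]]'; python3 go.py .5876 -.0093 .0396 1.133
```

```text
clock: 17.6
position: [0.5464, -0.0313, 0.0396]
ee_rot: [0.218, 0.976, 0.0, 0.0]
ft_force: [-3.1, 1.0, 4.4]
grip_width: 0.578
clock: 17.85
position: [0.5464, -0.0313, 0.0396]
ee_rot: [0.218, 0.976, 0.001, -0.0]
ft_force: [-10.4, 1.0, 21.4]
grip_width: 0.577
t 17.85 pos [ 0.5464 -0.0313  0.0396] yawY 1.1311 tilt [-0.0001  0.001 ] F [-10.4    1.02  21.43] w 0.577
units [-0.698  0.936 -0.001] turn -0.018
```

```bash
python3 -m pendant '[[0,0,-0.035,0,1],[-0.15,0.2,-0.035,0,1],[-0.3,0.4,-0.035,0,1],[-0.45,0.6,-0.035,0,1],[-0.5,0.7,-0.035,0,1]]'; python3 -m pendant '[[0,0,0,0,1],[0,0,0,0,1]]'; python3 go.py .5876 -.0093 .0396 1.133
```

```text
clock: 18.48
position: [0.5773, -0.0144, 0.0396]
ee_rot: [0.218, 0.976, -0.0, 0.0]
ft_force: [-4.5, -2.8, 7.5]
grip_width: 0.577
clock: 18.73
position: [0.5773, -0.0141, 0.0396]
ee_rot: [0.218, 0.976, 0.0, 0.001]
ft_force: [1.5, 0.3, 1.7]
grip_width: 0.572
t 18.73 pos [ 0.5773 -0.0141  0.0396] yawY 1.1316 tilt [0.0015 0.0002] F [1.51 0.25 1.66] w 0.572
units [-0.182  0.219  0.001] turn -0.013
```

Now +y (towards the long fence) in small steps, until contact.

```bash
for i in 1; do python3 -m pendant '[[0,0.05,0,0,1],[0,0.1,0,0,1],[0,0.15,0,0,1],[0,0.15,0,0,1]]'; python3 -m pendant '[[0,0.03,0,0,1],[0,0.06,0,0,1],[0,0.06,0,0,1]]'; done; python3 go.py .5876 -.0093 .0396 1.133
```

```text
clock: 19.23
position: [0.5789, -0.0093, 0.0396]
ee_rot: [0.218, 0.976, -0.0, -0.0]
ft_force: [-1.4, -3.2, 5.0]
grip_width: 0.578
clock: 19.6
position: [0.5799, -0.0073, 0.0396]
ee_rot: [0.218, 0.976, -0.0, -0.0]
ft_force: [-0.8, -2.7, 6.3]
grip_width: 0.576
t 19.6 pos [ 0.5799 -0.0073  0.0396] yawY 1.1307 tilt [-0.     -0.0002] F [-0.76 -2.74  6.26] w 0.576
units [-0.196  0.036  0.   ] turn -0.022
```

```bash
python3 -m pendant '[[0,0.025,0,0,1],[0,0.05,0,0,1],[0,0.05,0,0,1]]';python3 -m pendant '[[0,0.025,0,0,1],[0,0.05,0,0,1],[0,0.05,0,0,1]]'; python3 go.py .5876 -.0093 .0396 1.133
```

```text
clock: 19.98
position: [0.5807, -0.0055, 0.0396]
ee_rot: [0.218, 0.976, -0.0, -0.0]
ft_force: [-2.1, -3.9, 5.2]
grip_width: 0.577
clock: 20.35
position: [0.5809, -0.0051, 0.0396]
ee_rot: [0.219, 0.976, -0.001, -0.001]
ft_force: [-5.5, -6.7, 9.3]
grip_width: 0.574
t 20.35 pos [ 0.5809 -0.0051  0.0396] yawY 1.13 tilt [-0.0014 -0.0016] F [-5.49 -6.68  9.26] w 0.574
units [-0.196 -0.022  0.001] turn -0.029
```

Long fence contact: about 8 N along the jig's -y. Now towards the short fence (tool -x).

```bash
python3 -m pendant '[[-0.05,0,0,0,1],[-0.1,0,0,0,1],[-0.15,0,0,0,1],[-0.15,0,0,0,1]]';python3 go.py .5876 -.0093 .0396 1.133; python3 -m pendant '[[-0.03,0,0,0,1],[-0.05,0,0,0,1],[-0.05,0,0,0,1]]'; python3 go.py .5876 -.0093 .0396 1.133;  python3 -m pendant '[[-0.03,0,0,0,1],[-0.05,0,0,0,1],[-0.05,0,0,0,1]]'; python3 go.py .5876 -.0093 .0396 1.133
```

```text
clock: 20.85
position: [0.5835, -0.0064, 0.0398]
ee_rot: [0.218, 0.976, -0.0, -0.004]
ft_force: [-22.6, -1.6, 26.9]
grip_width: 0.577
t 20.85 pos [ 0.5835 -0.0064  0.0398] yawY 1.1305 tilt [-0.0076  0.0008] F [-22.56  -1.59  26.92] w 0.577
units [-0.123 -0.023  0.004] turn -0.024
clock: 21.22
position: [0.5852, -0.0071, 0.0398]
ee_rot: [0.218, 0.976, -0.0, -0.004]
ft_force: [-25.0, -2.3, 28.0]
grip_width: 0.579
t 21.23 pos [ 0.5852 -0.0071  0.0398] yawY 1.1305 tilt [-0.0078  0.001 ] F [-24.98  -2.31  28.  ] w 0.579
units [-0.077 -0.024  0.005] turn -0.024
clock: 21.6
position: [0.587, -0.008, 0.0398]
ee_rot: [0.218, 0.976, -0.0, -0.004]
ft_force: [-24.2, -0.8, 26.9]
grip_width: 0.577
t 21.6 pos [ 0.587  -0.008   0.0398] yawY 1.1306 tilt [-0.0078  0.0009] F [-24.22  -0.82  26.91] w 0.577
units [-0.026 -0.024  0.004] turn -0.023
```

```bash
python3 -m pendant '[[0,0,-0.03,0,1],[0,0,-0.03,0,1]]';python3 go.py .5876 -.0093 .0396 1.133; python3 -m pendant '[[-0.02,0,0,0,1],[-0.04,0,0,0,1],[-0.04,0,0,0,1]]'; python3 go.py .5876 -.0093 .0396 1.133;  python3 -m pendant '[[-0.02,0,0,0,1],[-0.04,0,0,0,1],[-0.04,0,0,0,1]]'; python3 go.py .5876 -.0093 .0396 1.133
```

```text
clock: 21.85
position: [0.5877, -0.0083, 0.0399]
ee_rot: [0.218, 0.976, -0.001, -0.003]
ft_force: [-13.0, -4.5, 10.8]
grip_width: 0.574
t 21.85 pos [ 0.5877 -0.0083  0.0399] yawY 1.1304 tilt [-0.0062 -0.0002] F [-13.03  -4.46  10.79] w 0.574
units [-0.008 -0.023  0.008] turn -0.025
clock: 22.22
position: [0.5888, -0.0088, 0.0399]
ee_rot: [0.218, 0.976, -0.001, -0.003]
ft_force: [-15.3, -3.0, 13.0]
grip_width: 0.574
t 22.23 pos [ 0.5888 -0.0088  0.0399] yawY 1.1305 tilt [-0.007   0.0001] F [-15.31  -3.05  13.01] w 0.574
units [ 0.023 -0.024  0.008] turn -0.024
clock: 22.6
position: [0.5888, -0.0089, 0.0399]
ee_rot: [0.218, 0.976, -0.001, -0.005]
ft_force: [-24.5, -0.2, 20.7]
grip_width: 0.575
t 22.6 pos [ 0.5888 -0.0089  0.0399] yawY 1.1308 tilt [-0.0102  0.0012] F [-24.45  -0.16  20.66] w 0.575
units [ 0.023 -0.023  0.009] turn -0.021
```

```bash
python3 -m pendant '[[0,0.02,-0.02,0,1],[0,0.04,-0.03,0,1],[0,0.04,-0.03,0,1]]';python3 go.py .5876 -.0093 .0396 1.133; python3 -m pendant '[[-0.02,0,0,0,1],[-0.03,0,0,0,1],[-0.03,0,0,0,1]]'; python3 go.py .5876 -.0093 .0396 1.133
python3 - <<'E'
from h import *
im,d=camera('top'); im2,d2=camera('scene')
np.savez('e.npz',a=im,b=im2,d=d,d2=d2)
cv2.imwrite('pics/e1.png',cv2.resize(im2[160:270,260:380],None,fx=5,fy=5,interpolation=cv2.INTER_CUBIC)[:,:,::-1]);cv2.imwrite('pics/e2.png',im[:,:,::-1])
E
```

```text
clock: 22.98
position: [0.5889, -0.0088, 0.0401]
ee_rot: [0.219, 0.976, -0.002, -0.005]
ft_force: [-20.9, -4.1, 10.5]
grip_width: 0.577
t 22.98 pos [ 0.5889 -0.0088  0.0401] yawY 1.1302 tilt [-0.0113 -0.0008] F [-20.87  -4.09  10.5 ] w 0.577
units [ 0.025 -0.026  0.013] turn -0.027
clock: 23.35
position: [0.5889, -0.0088, 0.0401]
ee_rot: [0.218, 0.976, -0.001, -0.007]
ft_force: [-28.3, -2.4, 17.1]
grip_width: 0.579
t 23.35 pos [ 0.5889 -0.0088  0.0401] yawY 1.1304 tilt [-0.0138  0.0001] F [-28.29  -2.43  17.05] w 0.579
units [ 0.024 -0.026  0.013] turn -0.024
```

View pics/e1.png

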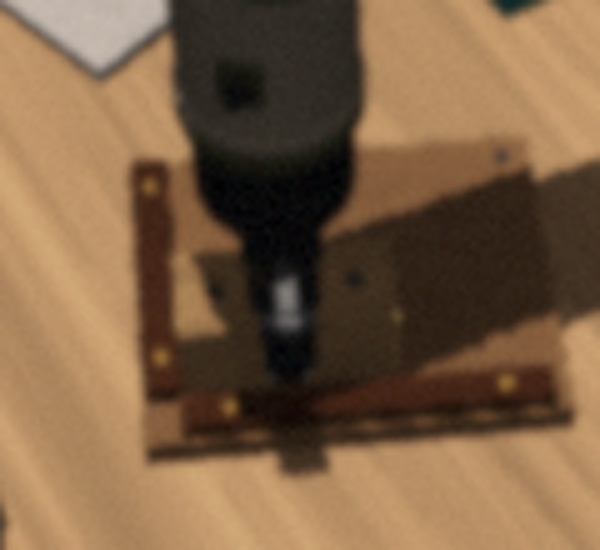

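View pics/e2.png

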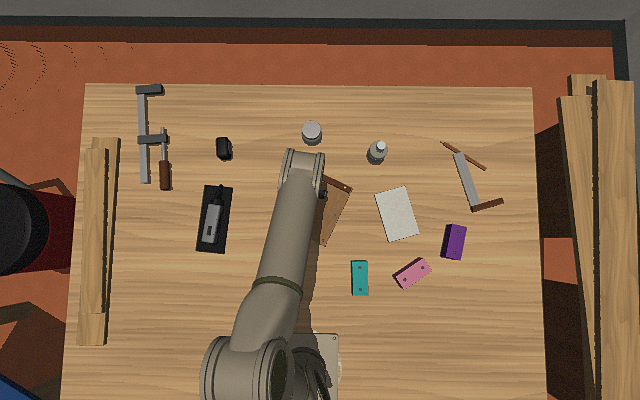

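```bash
python3 -m pendant '[[-0.02,0.01,-0.02,0,1],[-0.04,0.02,-0.03,0,1],[-0.04,0.02,-0.03,0,1]]'; python3 -m pendant '[[0,0,0,0,1],[0,0,0,0,1],[0,0,0,0,1],[0,0,0,0,1],[0,0,0,0,1]]';python3 go.py .5876 -.0093 .0396 1.133
python3 - <<'E'
from h import *
F=manip.get_obs()['ft_force'];y=-.438
print('jig frame F',F[0]*np.cos(y)+F[1]*np.sin(y),-F[0]*np.sin(y)+F[1]*np.cos(y))
# duster check
from m import *
im,d=camera('top');P=cloud('top',d);X,Y,Z=np.moveaxis(P,-1,0);hsv=cv2.cvtColor(im,cv2.COLOR_RGB2HSV).astype(int)
u=(X>.3)&(X<.75)&(Y>.2)&(Y<.42)
r,b=rect('top',u&(hsv[...,1]<40)&(hsv[...,2]>75),.048,'dusttop'); print(np.nanmedian(Z[u&(hsv[...,1]<40)&(hsv[...,2]>75)]))
E
```

```text
clock: 23.82
position: [0.589, -0.0088, 0.0404]
ee_rot: [0.218, 0.976, -0.002, -0.008]
ft_force: [-32.1, -3.2, 15.8]
grip_width: 0.576
clock: 24.45
position: [0.5891, -0.0089, 0.0404]
ee_rot: [0.219, 0.976, -0.002, -0.008]
ft_force: [-31.7, -2.6, 16.1]
grip_width: 0.576
t 24.45 pos [ 0.5891 -0.0089  0.0404] yawY 1.1303 tilt [-0.0173  0.    ] F [-31.67  -2.6   16.13] w 0.576
units [ 0.028 -0.026  0.02 ] turn -0.026
jig frame F -27.58097052937099 -15.78524237766582
dusttop top c [474.8 311.1] size [ 40.8 126.4] yawlong -0.158 424
0.048178946522840826
```

```bash
python3 -c "
from workcell import hand_in, manip
print(hand_in()); o=manip.get_obs(); print(o['clock'],o['position'],o['ft_force'],o['grip_width'])"
```

```text
the job is handed in; nothing more can be done
None
the job is handed in; nothing more can be done
```

I did the whole job and handed it in at about 24.5 s of the 72 s allowed; no verdict was reported.

- **Air duster:** I held it about 80 mm from the empty corner for over a second. Both camera views put the nozzle mouth within about 1 px of where it should be. I then laid it back and let go. The last check showed it flat on its mat (top at 48 mm), with its body centre about 18 mm along the mat from the middle and under 2 mm off sideways.
- **Leg block:** It stands on the board in the corner, still gripped at 80 N. The last wrist reading in the jig's axes was about 28 N against the short fence direction and 16 N against the long fence direction. These include friction; I put the short fence's own share at roughly 7 N or more just before the last, harder push. The force at each fence was not measured separately. The gripper stopped within 2 mm of the seat I had estimated, and pushing further only raised the force.
- **Less certain:** The tool leaned by 0.017 rad under the push and rose 0.8 mm. The block's own tilt was not measured; if it follows the tool it is within the 0.05 rad limit. At the end the arm hid the block from the top camera, so I confirmed its place only from the scene view and the contact readings.
- **Bystanders:** The last top picture shows the glue bottle, screw jar, tape measure and coloured look-alikes where they started.

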